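# Refill a spring-fed dispensing lane with the tall pack from the hook rack

## Robot

A 7-joint arm with a two-finger parallel gripper is mounted at the origin on the work surface. World frame = base frame: x ahead of the robot, y to its left, z up, the work surface at z = 0. Lengths are in m, angles in rad, forces in N, time in s.
With the tool pointing down it reaches from about 0.35 to 0.9 m from the base axis. Payload 8.1 kg.
Tool frame: the origin (TCP) lies at the very end of the fingers, on their centre line; the grasp point (between the pads) lies 19 mm behind it; z points along the fingers, y is the line along which they close (so a half turn about z gives the same grasp; the last joint's range is limited). The gripper opens to 92 mm and grips with 3 to 60 N. Pads are 19 mm wide; open, the fingers measure 130 mm over their backs; the gripper's body (75 mm by 190 mm) begins 47 mm behind the grasp point.
Start: joints at [-1.278, 0.434, 0.025, 1.573, -0.012, 1.134, -0.075], TCP at [0.241, 0.577, 0.227] pointing down, gripper open.
Joint ranges: [-2.62, 2.62], [-0.44, 2.09], [-1.27, 1.32], [0.08, 2.57], [-1.32, 4.46], [0.12, 2], [-2.74, 2.74]. Speed limits (rad/s): [2.22, 2.22, 3.01, 3.01, 3.14, 3.14, 3.14].

## Interface

Orientations are given as a rotation vector (axis times angle).
In Python, from cell import arm gives the robot as it stands.
- The arm moves only by the tool carry_out, never from a script. Its argument "commands" is a list of rows, each a list of 7 numbers: the opening, from 0 (shut) to 1 (fully open), then the shift along the tool's x, y, z each as a share of 0.025 m, from -1 to 1, then the turn, a rotation vector about the tool's x, y, z each as a share of 0.1 rad, from -1 to 1. A call has 1 to 8 rows; each row shifts and turns the commanded pose from where the row before left it, along the tool's axes as they then stand; what a row does not reach is not made up. A row lasts 1/10 s, in which the tool goes at most 50 mm and 8.59 degrees, less where a joint would pass 70% of its speed; a pose out of reach is approached as far as the arm can. A call with a number of a shift or a turn outside -1 to 1 is refused whole. A call with a gripper value outside its range is refused whole. The fingers move at their own pace and stop on an object; "squeeze" is the grip in N (left out, the last holds). Time passes only in rows, so rows that do not move let the fingers close. It gives the time, the measured TCP pose, the force, the opening and the grip force at its end, in the units of the state.
- arm.observe(): the state, without advancing time (a new reading comes with each control period).
- arm.get_image(name): name is "side" or "top"; returns a dict with "pixels" (420x560x3 uint8, red, green, blue), "range_z" (420x560 float32, m along the optical axis (not along the pixel's ray), 0 where there is no reading), "mtx" (3x3 intrinsics, pixels), "R" (3x3) and "t" (3): a world point X has camera coordinates R X + t. Camera axes: x right, y down, z forward; pixel columns grow to the right and rows downward; lengths in m; the calibration is good to about 2 mm. A picture is of the moment at which its call begins.
- arm.sign_off(): hands the job in; it is judged then, once.
The state is a dict: "clock": time; "joints": joint angles; "dq": joint speeds; "joint_efforts": joint torques, N m; "position": TCP position; "ee_rot": TCP orientation; "force": force on the tool from outside, world axes, zero at the start; "ft_torque": the same for the moment, N m; "width": opening from 0.0 (shut) to 1.0 (fully open); "gripper_force": force on a finger pad.
Only numpy, scipy, OpenCV 4.12 (cv2) and the standard library are available. Lean on these libraries where they do the work, as an engineer would, in place of code of your own. Each camera call takes 0.05 s, during which the arm holds its last target. There are 200 camera calls.

## Task

Take the tall pack off its hook on the rack and load it into the spring-fed dispensing lane: use the pack to press the spring follower back, then lower the pack gently onto the lane's floor behind the front stop, without dropping or ramming it, and let go so that the follower holds it standing upright against the stop. Leave the other hanging packs on their hooks, and do not shift or knock over the bottles and other things on the bench.

Things in the scene. Friction and masses are not known exactly. Their poses are not given: they have to be found in the camera images.
- pack: The tall pack: rigid white plastic case 26 deep (x), 44 wide (y), 115 mm tall (z), 0.14 kg, with a hanging loop on top. Origin: centre of its underside, z up. It hangs on one of the rack's three hooks (varies) with its x along the hook; it is the only tall pack, the other two are 65 mm tall. Grip it across its 44 mm width, well below the hook.
- pack_loop (a point): Top of the opening in the tall pack's loop, where it rests on its hook, 143 mm above the pack's underside. The loop is 4 mm thick (x), 30 mm wide, 34 mm high; its opening is 18 mm wide and 28 mm high.
- rack: Grey slotted-angle steel rack, 430 mm wide (y), fixed. Origin: on the bench midway between its uprights, z up; its hooks point to -x, towards the robot. Three wire hooks at y = -125, 0, +125 mm come down from the shelf board at x = -10 mm, then run forward. The board covers the hooks, so packs cannot be reached from straight above: come in from the -x side with the tool leaning.
- mid_hook (a point): Where a loop rests on the middle hook (6 mm wire): top of its saddle, 303 mm high, at rack x = -45 mm; the other hooks are alike. From there the wire turns up to a tip at rack x = -68 mm, top 315 mm high. Lift a loop 13 to 20 mm from its resting place, then draw it off to the rack's -x.
- shelf_front (a point): Middle of the lower front edge of the rack's shelf board, 386 mm high, at rack x = -91 mm. The board is 440 mm wide, reaches back to rack x = +10 mm and carries bins.
- lane: The dispensing lane, fixed on the bench: grey base plate 96 mm wide, steel front stop, aluminium floor plate, grey spring follower. Origin: on the bench at the stop's rear face, on the centre line; +x runs back along the lane, away from the stop; z up. A loaded pack stands on the floor plate, its x along the lane's x, front face on the stop: its origin is then at lane x = 13, y = 0 mm.
- stop_top (a point): Middle of the front stop's top edge, at its rear face, 48 mm above the bench. The stop is an upright steel tab 36 mm wide, 3 mm thick (lane x = -3 to 0 mm).
- lane_mid (a point): Point on the bench under the middle of the floor plate (lane x = 29 mm). The plate is 52 mm long, with 6 mm high side rails 56 mm apart. Its top is set 6 to 36 mm above the bench, different every time and not measured: feel for it. Behind it are the follower's guides and, at lane x = 203 mm, a back plate 100 mm high.
- follower (a joint): The spring follower: an upright grey plate 46 mm wide, 8 mm thick, from 39 to 125 mm above the bench, that slides along the lane's x. Value in m: 0 is fully forward, its front face at lane x = 6 mm; it grows as the follower is pressed back, at most 0.07. The spring pushes it forward with about 3 N at 0 and 5 N at 0.045, damped. It reads about 0.020 with a pack loaded.
- pack_wide: A white hanging pack 62 mm wide, 26 mm deep, 65 mm tall, to be left on its hook. Origin: centre of its underside.
- pack_short: A white hanging pack 44 mm wide, 26 mm deep, 65 mm tall, to be left on its hook. Origin: centre of its underside.
- amber_bottle: An amber bottle, 48 mm across and 95 mm tall, on the bench near the rack, to be left alone. Origin: centre of its underside.
- tablet_jar: A white jar, 60 mm across and 75 mm tall, on the bench under the rack, to be left alone. Origin: centre of its underside.
- carton: A cardboard carton 90 x 60 x 45 mm on the bench, to be left alone. Origin: centre of its underside.
- drops_bottle: A small white bottle, 36 mm across and 70 mm tall, beside the lane, to be left alone. Origin: centre of its underside.
- measure_cup: A clear plastic cup, 60 mm across and 60 mm tall, beside the lane, to be left alone. Origin: centre of its underside.
Mind the look-alikes: they are no part of the job. What is shaped like the pack but green is not meant.

How it is judged:
By the outcome, as a careful person would: the job done as asked, in the order asked, and still so for the second after the job is handed in, with the robot touching nothing.
It also fails if it takes over 51 s, if anything falls off the work surface, if the arm or the gripper's body presses on something with over 40 N, if the wrist force passes 120 N, or if a joint passes its speed limit or range.

## Working session

There is one attempt and no reset: what is moved stays moved. The work goes in short steps, Python scripts to look and compute and a tool call to move; the robot and the scene stay as the last step left them, time stands still between calls to the robot, and variables do not carry over. Pictures are saved under pics/ and viewed, at most 10 in all, crops included, and the job is handed in when it is done.

Besides the shell and the picture viewer there is one more tool, called after ">>>" by a JSON object that holds its "fn" and its "kwargs". carry_out: Moves the arm, as the interface text tells. Shift numbers are shares of 0.025 m and turn numbers shares of 0.1 rad, none past 1 either way. Its arguments: {"type":"object","properties":{"commands":{"type":"array"},"squeeze":{"type":"number"}},"required":["commands"]}

```bash
mkdir -p pics; ls
cat > h.py <<'E'
import numpy as np, cv2
from cell import arm
from scipy.spatial.transform import Rotation as Ro
def shot(n):
    d=arm.get_image(n); return d
def world(d,mask=None):
    z=d["range_z"].astype(float); h,w=z.shape
    v,u=np.mgrid[0:h,0:w]; K=d["mtx"]
    pc=np.stack([(u-K[0,2])/K[0,0]*z,(v-K[1,2])/K[1,1]*z,z],-1)
    return (pc-d["t"])@d["R"]
def save(d,n): cv2.imwrite("pics/"+n,d["pixels"][:,:,::-1])
E
python3 - <<'E'
from h import *
import pickle
s=arm.observe(); print({k:np.round(v,3) for k,v in s.items()})
D={n:shot(n) for n in("side","top")}
pickle.dump(D,open("d0.pkl","wb"))
for n,d in D.items():
    save(d,n+"0.png"); print(n,-d["R"].T@d["t"],d["R"][2],d["mtx"][0,0])
E
```

```text
pics
{'clock': np.float64(0.0), 'joints': array([-1.278,  0.435,  0.025,  1.574, -0.012,  1.134, -0.075]), 'dq': array([ 0.001,  0.001,  0.002, -0.001,  0.001, -0.001,  0.001]), 'joint_efforts': array([ 1.0000e-03, -6.6786e+01,  9.8500e-01, -3.1446e+01, -6.0000e-02,
        4.3000e-02,  0.0000e+00]), 'position': array([0.241, 0.576, 0.226]), 'ee_rot': array([-6.18e-01, -3.08e+00,  2.00e-03]), 'force': array([ 0.537, -0.189,  0.396]), 'ft_torque': array([0.035, 0.045, 0.036]), 'gripper_force': np.float64(0.0), 'width': np.float64(1.001)}
side [ 0.00155694 -0.98923408  0.97897082] [ 0.40851683  0.71187914 -0.57126359] 433.63319565032145
top [ 0.24364974 -0.05849959  1.58866926] [ 1.99042067e-01 -7.13301846e-04 -9.79990687e-01] 534.862600355956
```

View pics/side0.png

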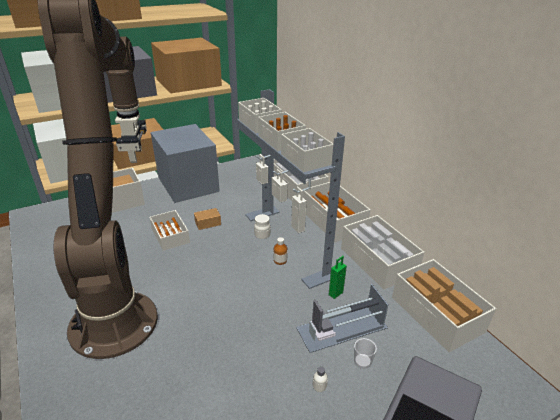

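View pics/top0.png

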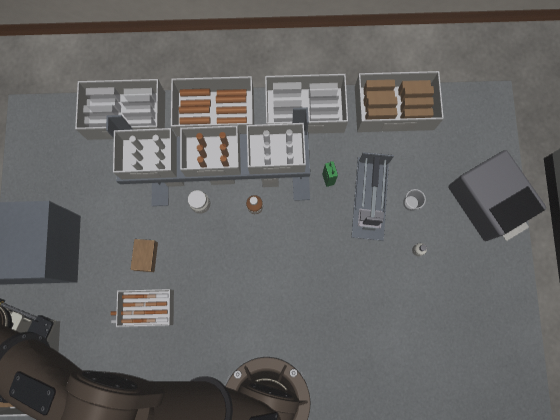

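The side view shows three white hanging packs at about (262,172), (280,186) and (299,212), and the last looks longest. The green look-alike stands at (338,278) and the lane is around (342,318). In the top view the lane is at (372,200), with its stop end at about (370,225), and the rack board is at (212,150). Candidates for the tall pack are those three white packs plus the green one; next is a close crop to choose.

Run:
```python
from h import *
import pickle
D=pickle.load(open("d0.pkl","rb"))
a=D["side"]["pixels"][:,:,::-1]; b=D["top"]["pixels"][:,:,::-1]
c1=cv2.resize(a[145:295,235:355],None,fx=4,fy=4,interpolation=cv2.INTER_CUBIC)
c2=cv2.resize(a[280:355,290:395],None,fx=3,fy=3,interpolation=cv2.INTER_CUBIC)
c3=cv2.resize(b[145:245,345:435],None,fx=3,fy=3,interpolation=cv2.INTER_CUBIC)
im=np.zeros((600,800,3),np.uint8); im[:600,:480]=c1; im[:225,480:795]=c2; im[240:540,480:750]=c3
cv2.imwrite("pics/crop.png",im)
W=world(D["side"]); px=D["side"]["pixels"].astype(int)
for (u,v) in [(262,172),(280,186),(299,205),(299,220),(338,280),(280,252)]: print(u,v,W[v,u].round(3),px[v,u])
# shelf uprights etc
Wt=world(D["top"])
for (u,v) in [(212,181),(115,181),(308,178),(371,210),(370,225),(198,200),(254,203),(372,240)]: print('top',u,v,Wt[v,u].round(3))
# white packs in side: x range
m=(W[...,2]>.15)&(W[...,2]<.34)&(px.min(-1)>120)&(W[...,0]>.35)
n,l,st,ce=cv2.connectedComponentsWithStats(m.astype(np.uint8))
for i in range(1,n):
    if st[i,4]>30:
        P=W[l==i]; print(st[i],P.min(0).round(3),P.max(0).round(3),np.median(P,0).round(3))
```

```text
262 172 [0.585 0.2   0.257] [141 142 134]
280 186 [0.584 0.067 0.27 ] [160 159 144]
299 205 [ 0.587 -0.05   0.264] [159 157 150]
299 220 [ 0.587 -0.052  0.21 ] [144 142 131]
338 280 [ 0.634 -0.218  0.075] [12 82 29]
280 252 [0.554 0.005 0.054] [142  85  32]
top 212 181 [0.584 0.118 0.247]
top 115 181 [0.654 0.446 0.005]
top 308 178 [ 0.644 -0.143  0.012]
top 371 210 [ 0.527 -0.316  0.078]
top 370 225 [ 0.493 -0.32   0.023]
top 198 200 [0.571 0.181 0.078]
top 254 203 [0.554 0.019 0.096]
top 372 240 [ 0.451 -0.327  0.002]
[  277    27   283   167 11585] [ 1.575 -0.279  0.15 ] [1.611 1.996 0.34 ] [1.593 0.351 0.247]
[138  77  92  25 423] [0.422 1.286 0.171] [0.945 1.669 0.186] [0.597 1.34  0.179]
[ 151  124   64   31 1148] [0.351 0.549 0.215] [0.553 0.798 0.227] [0.448 0.662 0.221]
[256 154  14  30 271] [0.578 0.193 0.212] [0.66  0.31  0.312] [0.589 0.206 0.256]
[272 169  16  33 361] [0.573 0.059 0.211] [0.624 0.128 0.314] [0.587 0.082 0.259]
[291 187  19  46 535] [ 0.576 -0.057  0.158] [ 0.631 -0.007  0.315] [ 0.589 -0.044  0.235]
```

View pics/crop.png

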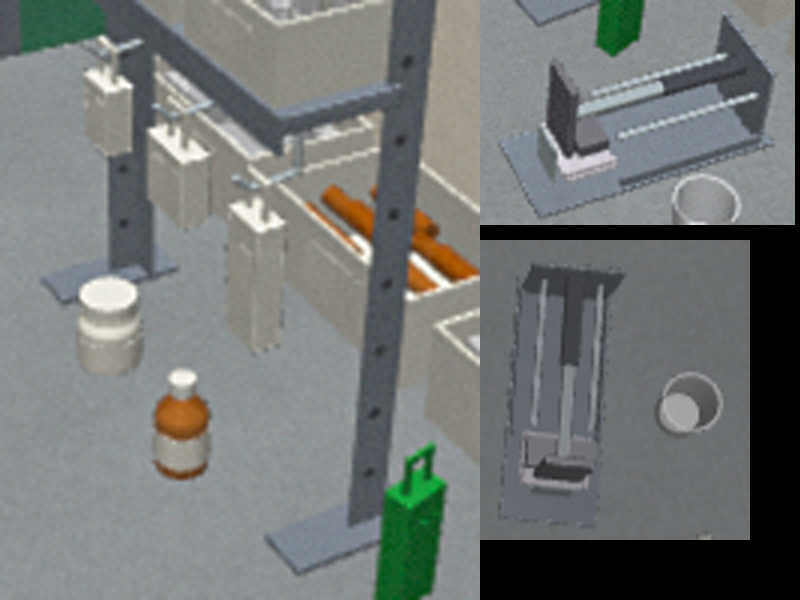

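The crop confirms that the right-hand white pack at (299,212) is the only tall one. The other two white packs are short, and the green one stands on the bench. The lane's stop faces the robot, with the follower fully forward and its back plate away from the robot. Next I'll measure the pack, rack yaw and lane.

Run:
```python
from h import *
import pickle
D=pickle.load(open("d0.pkl","rb"))
W=world(D["side"]);T=world(D["top"]);px=D["side"]["pixels"].astype(int)
def rng(P): return np.percentile(P,[2,50,98],axis=0).round(4).tolist()
# tall pack
m=np.zeros(W.shape[:2],bool); m[187:234,289:312]=1
m&=(W[...,2]>.168)&(W[...,2]<.268)&(W[...,0]<.63)&(W[...,0]>.55)
P=W[m]; hist=np.histogram2d(P[:,0],P[:,1],[12,12]); print(len(P))
r=cv2.minAreaRect(P[:,:2].astype(np.float32)*1000); print("pack rect",r)
F=P[P[:,0]<.583]; print("front",len(F),rng(F)); S=P[P[:,1]<-.048]; print("side",len(S),rng(S))
# underside & top z
m2=np.zeros(W.shape[:2],bool); m2[185:240,285:315]=1
m2&=(W[...,0]>.55)&(W[...,0]<.62)&(W[...,1]>-.07)&(W[...,1]<0); print("z",rng(W[m2]))
# rack shelf front edge: top of depth at bins -> use side view board front edge; legs
for nm,Q in(("top",T),("side",W)):
    for lab,c in {"foll":(Q[...,2]>.1)&(Q[...,2]<.135)&(Q[...,1]<-.25)&(Q[...,1]>-.40)&(Q[...,0]>.45)&(Q[...,0]<.56),
      "back":(Q[...,2]>.06)&(Q[...,2]<.11)&(Q[...,1]<-.25)&(Q[...,1]>-.42)&(Q[...,0]>.62)&(Q[...,0]<.8),
      "stop":(Q[...,2]>.036)&(Q[...,2]<.053)&(Q[...,1]<-.25)&(Q[...,1]>-.40)&(Q[...,0]>.45)&(Q[...,0]<.495),
      "green":(Q[...,2]>.02)&(Q[...,2]<.16)&(Q[...,1]<-.17)&(Q[...,1]>-.27)&(Q[...,0]>.58)&(Q[...,0]<.70),
      "cup":(Q[...,2]>.03)&(Q[...,2]<.08)&(Q[...,1]<-.38)&(Q[...,1]>-.5)&(Q[...,0]>.48)&(Q[...,0]<.62),
      "drops":(Q[...,2]>.02)&(Q[...,2]<.09)&(Q[...,1]<-.38)&(Q[...,1]>-.5)&(Q[...,0]>.36)&(Q[...,0]<.48),
      "amber":(Q[...,2]>.03)&(Q[...,2]<.11)&(Q[...,1]<.06)&(Q[...,1]>-.03)&(Q[...,0]>.5)&(Q[...,0]<.59),
      "floor":(Q[...,2]>.0)&(Q[...,2]<.06)&(Q[...,1]<-.29)&(Q[...,1]>-.35)&(Q[...,0]>.50)&(Q[...,0]<.535)}.items():
        A=Q[c]
        if len(A)>4:
            rr=cv2.minAreaRect(A[:,:2].astype(np.float32)*1000)
            print(nm,lab,len(A),rng(A),[np.round(x,1).tolist() for x in rr])
# front faces of the three packs -> yaw
for y0 in(.2,.075,-.03):
    c=(W[...,2]>.225)&(W[...,2]<.265)&(abs(W[...,1]-y0)<.05)&(W[...,0]<.6)&(W[...,0]>.55)
    A=W[c]; print(y0,len(A),rng(A))
```

```text
373
pack rect ((587.4746704101562, -36.13835144042969), (28.693395614624023, 49.95245361328125), 30.740386962890625)
front 49 [[0.5806, -0.0542, 0.1748], [0.5824, -0.0299, 0.2241], [0.5829, -0.0133, 0.2656]]
side 200 [[0.5824, -0.0551, 0.1705], [0.5956, -0.0514, 0.2206], [0.6095, -0.0481, 0.2656]]
z [[0.5813, -0.0545, 0.1634], [0.5886, -0.044, 0.2354], [0.6092, -0.0109, 0.3091]]
top foll 74 [[0.4883, -0.338, 0.1018], [0.4933, -0.3158, 0.1238], [0.4991, -0.2952, 0.1302]] [[494.0, -316.5], [45.4, 8.9], 81.5]
top back 613 [[0.6239, -0.4138, 0.061], [0.6914, -0.3401, 0.0818], [0.795, -0.256, 0.1044]] [[708.8, -332.0], [169.5, 178.5], 88.1]
top stop 34 [[0.4804, -0.3396, 0.0361], [0.4846, -0.3164, 0.0462], [0.4932, -0.3, 0.0518]] [[486.3, -322.5], [48.0, 11.5], 84.5]
top green 263 [[0.6191, -0.2193, 0.0269], [0.6342, -0.2005, 0.1112], [0.6626, -0.1865, 0.1489]] [[642.7, -203.2], [46.0, 28.0], 13.2]
top cup 192 [[0.5336, -0.4774, 0.0312], [0.5662, -0.4559, 0.0548], [0.5893, -0.422, 0.0669]] [[561.4, -449.9], [58.9, 57.7], 75.3]
top drops 146 [[0.3996, -0.4726, 0.0242], [0.4141, -0.4531, 0.
[... 950 characters left out ...]
] [[559.8, -450.5], [59.7, 57.6], 52.6]
side drops 242 [[0.3983, -0.4774, 0.0222], [0.4102, -0.4662, 0.0456], [0.4288, -0.4479, 0.0716]] [[412.7, -462.7], [30.1, 35.8], 40.0]
side amber 231 [[0.538, -0.004, 0.0317], [0.5544, 0.0103, 0.0619], [0.578, 0.0319, 0.0967]] [[560.6, 13.9], [40.2, 48.6], 83.1]
side floor 75 [[0.5007, -0.3499, 0.0034], [0.5122, -0.343, 0.0247], [0.5324, -0.3282, 0.0589]] [[516.7, -341.5], [25.1, 31.6], 73.5]
0.2 102 [[0.5784, 0.1943, 0.2258], [0.5818, 0.2024, 0.2468], [0.5984, 0.2406, 0.2637]]
0.075 133 [[0.5796, 0.0608, 0.2258], [0.583, 0.0781, 0.2456], [0.5995, 0.1184, 0.2631]]
-0.03 123 [[0.5812, -0.054, 0.2257], [0.5846, -0.041, 0.2446], [0.5984, -0.0109, 0.2641]]
```

Run:
```python
from h import *
import pickle
D=pickle.load(open("d0.pkl","rb"))
W=world(D["side"]);T=world(D["top"])
def rect(A): return [np.round(x,1).tolist() for x in cv2.minAreaRect(A[:,:2].astype(np.float32)*1000)]
for nm,Q in(("top",T),("side",W)):
    b=(Q[...,2]>.07)&(Q[...,2]<.108)&(abs(Q[...,1]+.344)<.06)&(abs(Q[...,0]-.69)<.03); A=Q[b]
    print(nm,"back",len(A),rect(A),np.polyfit(A[:,1],A[:,0],1),A.min(0),A.max(0))
    f=(Q[...,2]>.08)&(Q[...,2]<.122)&(abs(Q[...,1]+.317)<.04)&(abs(Q[...,0]-.493)<.03);A=Q[f]
    print(nm,"foll",rect(A),np.polyfit(A[:,1],A[:,0],1), len(A))
    # base plate edges (bench-level, low z) by colour? use rods: z 0.03-.06 behind follower
    s=(Q[...,2]>.02)&(Q[...,2]<.05)&(abs(Q[...,1]+.317)<.03)&(Q[...,0]<.49)&(Q[...,0]>.46);A=Q[s]
    print(nm,"stopfront",len(A),np.polyfit(A[:,1],A[:,0],1) if len(A)>3 else 0,A.mean(0),A.max(0),A.min(0))
# tall pack side face
c=(W[...,2]>.168)&(W[...,2]<.27)&(W[...,1]<-.04)&(W[...,1]>-.065)&(W[...,0]>.583)&(W[...,0]<.605);A=W[c]
print("side face y(x)",np.polyfit(A[:,0],A[:,1],1),A[:,1].mean(),A[:,0].mean())
c=(W[...,2]>.168)&(W[...,2]<.27)&(W[...,1]>-.045)&(W[...,1]<-.015)&(W[...,0]>.57)&(W[...,0]<.595);A=W[c]
print("front face x(y)",len(A),np.polyfit(A[:,1],A[:,0],1),A.mean(0))
# loop / hook of tall pack
px=D["side"]["pixels"].astype(int)
# shelf board front edge
c=(W[...,2]>.384)&(W[...,2]<.40)&(W[...,0]>.5)&(W[...,0]<.6)&(W[...,1]>-.12)&(W[...,1]<.3);A=W[c]
print("shelf",len(A),np.polyfit(A[:,1],A[:,0],1),A.min(0),A.max(0),np.median(A,0))
```

```text
top back 187 [[675.6, -340.4], [89.2, 32.2], 81.1] [0.11512099 0.72236783] [ 0.66048357 -0.38635129  0.07046747] [ 0.69716676 -0.29817112  0.10721002]
top foll [[494.1, -317.5], [38.0, 33.4], 43.5] [0.13577109 0.53641844] 56
top stopfront 44 [-0.05641508  0.46644875] [ 0.48463203 -0.32231247  0.03429272] [ 0.4898361  -0.29810153  0.04977125] [ 0.4796456  -0.34698324  0.02009216]
side back 230 [[675.7, -343.4], [95.2, 30.6], 86.6] [0.12525679 0.72544624] [ 0.66073212 -0.39105783  0.07031344] [ 0.693852   -0.29674893  0.10272969]
side foll [[493.7, -319.1], [37.5, 40.9], 39.7] [0.06451577 0.51168648] 114
side stopfront 79 [-0.01209317  0.47911212] [ 0.48301156 -0.32244955  0.03457568] [ 0.48958482 -0.28953387  0.04956684] [ 0.47778878 -0.34652996  0.02067032]
side face y(x) [-0.2033873   0.07040217] -0.050104588305080446 0.5924989490843923
front face x(y) 140 [-0.02705455  0.58299543] [ 0.58381474 -0.03028375  0.21912374]
shelf 269 [-0.01259032  0.5507311 ] [ 0.54514377 -0.11976573  0.38441947] [0.55429921 0.29938798 0.39997763] [0.55024683 0.0569457  0.39318746]
```

Run:
```python
from h import *
import pickle
D=pickle.load(open("d0.pkl","rb"))
def ray(d,u,v,ax,val):
    c=-d["R"].T@d["t"]; r=d["R"].T@np.linalg.inv(d["mtx"])@np.array([u,v,1.]); return (c+r*(val-c[ax])/r[ax])
S=D["side"];T=D["top"]
g=S["pixels"].astype(int).sum(-1)//3
for v in(206,212,218,224): print(v,g[v,288:316])
for a,b in(((365,158.3),(362.7,206.7)),((385.7,160),(383,207.7))):
    p=ray(T,*a,2,.045);q=ray(T,*b,2,.045); print(p,q,np.degrees(np.arctan2(p[1]-q[1],p[0]-q[0])))
gt=T["pixels"].astype(int)
# base plate: lighter bluish; rows across base plate
for v in(160,180,200,232): print(v,(gt[v,348:394,2]-gt[v,348:394,0]).tolist(),gt[v,348:394].sum(-1).tolist())
```

```text
206 [144 146 140 115 135 139 138 156 137 127 131 146 137 135 140 139 134 134
 110 126 131 127 131 136 139 139 151 136]
212 [140 145 146 140 134 136 136 137 137 140 129 135 137 139 135 142 137 139
 129 131 134 134 135 136 137 134 134 136]
218 [143 146 146 142 133 131 133 126 133 135 144 135 137 134 137 140 138 128
 139 139 142 140 133 133 131 131 129 136]
224 [150 143 143 133 131 129 129 125 131 129 146 138 135 139 137 140 135 124
 143 143 142 144 150 148 144 148 146 139]
[ 0.6917477  -0.31368032  0.045     ] [ 0.54430568 -0.29822383  0.045     ] -5.984512415706635
[ 0.68465753 -0.37524698  0.045     ] [ 0.53959583 -0.35763998  0.045     ] -6.920478386353345
160 [4, 4, 4, 4, 3, 3, 4, 4, 4, 5, 11, 4, 5, 4, 5, 6, 5, 4, 11, 6, 5, 4, 4, 4, 4, 2, 3, 7, 6, 6, 7, 4, 4, 4, 3, 5, 5, 10, 5, 5, 5, 5, 4, 4, 4, 5] [324, 330, 327, 327, 332, 329, 324, 333, 331, 280, 307, 188, 194, 195, 190, 197, 197, 281, 402, 247, 194, 192, 192, 191, 189, 155, 181, 204, 203, 206, 204, 191, 194, 191, 192, 193, 273, 373, 229, 188, 190, 188, 195, 315, 331, 332]
180 [4, 4, 4, 4, 4, 4, 4, 4, 10, 10, 11, 12, 12, 11, 12, 
[... 445 characters left out ...]
, 12, 12, 12, 12, 12, 9, 12, 10, 6, 11, 6, 5, 4, 4, 4, 4, 4, 4] [327, 330, 327, 329, 330, 324, 246, 236, 310, 315, 320, 315, 314, 314, 336, 403, 337, 317, 320, 316, 314, 313, 317, 273, 388, 408, 400, 387, 313, 314, 314, 317, 314, 265, 421, 378, 192, 303, 269, 334, 343, 346, 333, 327, 334, 342]
232 [3, 3, 4, 4, 12, 13, 12, 13, 12, 13, 12, 13, 12, 11, 12, 11, 12, 11, 12, 13, 11, 12, 11, 12, 12, 12, 12, 13, 12, 12, 13, 12, 12, 12, 12, 11, 6, 4, 4, 4, 4, 3, 4, 5, 3, 3] [326, 328, 330, 291, 338, 319, 322, 319, 323, 322, 323, 322, 320, 318, 314, 318, 317, 319, 317, 316, 315, 314, 313, 314, 310, 311, 313, 306, 308, 308, 313, 308, 305, 308, 311, 312, 330, 327, 328, 328, 331, 325, 319, 320, 321, 332]
```

Run:
```python
from h import *
import pickle
D=pickle.load(open("d0.pkl","rb"))
T=D["top"]; p=T["pixels"].astype(int); m=((p[...,2]-p[...,0])>8).astype(np.uint8)
m[:150]=0;m[250:]=0;m[:,:345]=0;m[:,:][:,395:]=0
m=cv2.morphologyEx(m,cv2.MORPH_OPEN,np.ones((2,2)))
c=-T["R"].T@T["t"]
def ray(u,v,z):
    r=T["R"].T@np.linalg.inv(T["mtx"])@np.array([u,v,1.]); return (c+r*(z-c[2])/r[2])[:2]
L=[];R=[]
for v in range(165,236,2):
    k=np.flatnonzero(m[v]); 
    if len(k)>3: L.append(ray(k[0]-.5,v,.004)); R.append(ray(k[-1]+.5,v,.004))
L=np.array(L);R=np.array(R)
for nm,A in(("L",L),("R",R)):
    q=np.polyfit(A[:,0],A[:,1],1); e=A[:,1]-np.polyval(q,A[:,0]); k=abs(e)<.003; q=np.polyfit(A[k,0],A[k,1],1)
    print(nm,k.sum(),len(k),q,np.degrees(np.arctan(q[0])),"y@.49",np.polyval(q,.49),e.std())
v=np.flatnonzero(m[:,360:380].sum(1)>10); print(v.min(),v.max(),ray(370,v.max()+.5,.004))
# stop: bright/dark rows profile near lane centre column
for u in(368,370,372): print(u,p[205:244,u].sum(-1).tolist())
# front silhouettes of packs side view
S=D["side"]; W=world(S)
for v in(200,210,220): print(W[v,286:316,0].round(3).tolist(),W[v,289:312,1].round(3).tolist())
```

```text
L 31 36 [-0.15209098 -0.1972619 ] -8.647897398153884 y@.49 -0.27178647635192177 0.0019522566638395763
R 11 36 [-0.14372763 -0.28917127] -8.178973888469077 y@.49 -0.3595978083993938 0.015147060292212425
165 239 [ 0.45208057 -0.32054589]
368 [317, 316, 321, 315, 372, 400, 358, 344, 348, 343, 348, 307, 353, 362, 243, 173, 166, 167, 165, 225, 433, 451, 354, 262, 239, 299, 316, 315, 314, 315, 319, 316, 316, 362, 286, 303, 317, 325, 325]
370 [318, 316, 317, 318, 346, 412, 334, 283, 288, 294, 276, 268, 332, 355, 304, 200, 167, 166, 166, 167, 428, 455, 381, 268, 238, 284, 309, 313, 313, 314, 311, 316, 310, 312, 264, 318, 321, 316, 323]
372 [419, 417, 413, 413, 415, 415, 410, 408, 410, 407, 407, 410, 355, 350, 363, 227, 164, 168, 167, 169, 360, 440, 384, 270, 234, 282, 311, 310, 310, 310, 317, 314, 314, 309, 294, 318, 325, 326, 327]
[0.605, 0.778, 0.783, 0.787, 0.789, 0.79, 0.584, 0.585, 0.585, 0.584, 0.586, 0.586, 0.589, 0.593, 0.595, 0.598, 0.6, 0.603, 0.603, 0.607, 0.791, 0.788, 0.791, 0.79, 0.79, 0.789, 0.791, 0.787, 0.79, 0.794] [0.354, 0.349, 0.342, -0.012, -0.016, -0.021, -0.03, -0.032
[... 174 characters left out ...]
 0.582, 0.583, 0.584, 0.586, 0.588, 0.59, 0.596, 0.595, 0.602, 0.604, 0.609, 0.788, 0.792, 0.789, 0.787, 0.792, 0.79, 0.786, 0.788, 0.786, 0.792] [0.281, 0.279, 0.278, -0.017, -0.021, -0.026, -0.035, -0.039, -0.044, -0.047, -0.049, -0.052, -0.048, -0.055, -0.049, -0.052, -0.05, 0.219, 0.219, 0.207, 0.197, 0.197, 0.186]
[0.703, 0.706, 0.712, 0.71, 0.717, 0.584, 0.585, 0.583, 0.584, 0.582, 0.583, 0.581, 0.583, 0.587, 0.592, 0.596, 0.597, 0.603, 0.609, 0.768, 0.772, 0.775, 0.781, 0.781, 0.788, 0.788, 0.79, 0.793, 0.788, 0.79] [0.219, 0.222, -0.009, -0.013, -0.024, -0.027, -0.036, -0.041, -0.05, -0.054, -0.052, -0.05, -0.05, -0.054, -0.051, -0.048, 0.192, 0.191, 0.188, 0.19, 0.183, 0.187, 0.179]
```

Run:
```python
from h import *
import pickle
D=pickle.load(open("d0.pkl","rb"))
T=D["top"]; p=T["pixels"].astype(int)
c=-T["R"].T@T["t"]
def ray(u,v,z):
    r=T["R"].T@np.linalg.inv(T["mtx"])@np.array([u,v,1.]); return (c+r*(z-c[2])/r[2])[:2]
m=((p[...,2]-p[...,0])>8)
for v in (164,170,176,182,188,194,200,206,212,218,226,229,232,235,238):
    k=np.flatnonzero(m[v,345:395])+345
    a,b=ray(k[0]-.5,v,.004),ray(k[-1]+.5,v,.004); print(v,k[0],k[-1],a.round(4),b.round(4),(a[1]-b[1]).round(4),((a+b)/2).round(4))
# follower dark mask (sum<215) near rows 214-230
d=(p.sum(-1)<215); 
for v in range(214,230): k=np.flatnonzero(d[v,350:395])+350; print(v,k.tolist())
k=np.flatnonzero(d[156,340:400])+340; print(k.tolist())
for v in (224,225,226,227,228,229): print(v,p[v,355:386].sum(-1).tolist())
```

```text
164 357 388 [ 0.6863 -0.2933] [ 0.6834 -0.3914] 0.0981 [ 0.6848 -0.3424]
170 357 387 [ 0.6673 -0.2923] [ 0.6645 -0.387 ] 0.0948 [ 0.6659 -0.3397]
176 358 387 [ 0.6482 -0.2943] [ 0.6456 -0.3858] 0.0915 [ 0.6469 -0.34  ]
182 356 387 [ 0.6296 -0.2871] [ 0.6267 -0.3845] 0.0974 [ 0.6282 -0.3358]
188 356 386 [ 0.6108 -0.2861] [ 0.6081 -0.3802] 0.0941 [ 0.6095 -0.3331]
194 355 386 [ 0.5922 -0.282 ] [ 0.5894 -0.379 ] 0.0969 [ 0.5908 -0.3305]
200 356 385 [ 0.5736 -0.284 ] [ 0.5709 -0.3747] 0.0907 [ 0.5723 -0.3294]
206 354 385 [ 0.5552 -0.277 ] [ 0.5525 -0.3735] 0.0965 [ 0.5539 -0.3252]
212 354 385 [ 0.5368 -0.276 ] [ 0.5341 -0.3722] 0.0963 [ 0.5354 -0.3241]
218 353 384 [ 0.5186 -0.272 ] [ 0.5158 -0.368 ] 0.0961 [ 0.5172 -0.32  ]
226 353 384 [ 0.4943 -0.2706] [ 0.4915 -0.3664] 0.0958 [ 0.4929 -0.3185]
229 352 383 [ 0.4853 -0.2672] [ 0.4825 -0.3628] 0.0957 [ 0.4839 -0.315 ]
232 352 383 [ 0.4762 -0.2667] [ 0.4735 -0.3622] 0.0956 [ 0.4748 -0.3144]
235 352 383 [ 0.4672 -0.2662] [ 0.4644 -0.3616] 0.0955 [ 0.4658 -0.3139]
238 364 383 [ 0.4571 -0.3015] [ 0.4554 -0.361 ] 0.0596 [ 0.4563 -0.3312]
214 [
[... 874 characters left out ...]
 288, 225, 227, 228, 294, 374, 458, 351, 310, 312, 319, 338]
226 [325, 320, 314, 328, 320, 347, 382, 378, 378, 396, 433, 438, 432, 451, 449, 455, 439, 440, 452, 439, 432, 432, 432, 441, 397, 456, 318, 310, 311, 316, 333]
227 [325, 320, 321, 320, 316, 314, 326, 321, 250, 266, 313, 319, 319, 354, 352, 381, 381, 384, 421, 417, 426, 438, 428, 423, 357, 416, 312, 314, 312, 331, 328]
228 [323, 319, 318, 317, 317, 314, 314, 241, 223, 233, 249, 248, 248, 262, 255, 268, 268, 270, 285, 280, 312, 342, 338, 335, 305, 325, 314, 311, 313, 324, 335]
229 [323, 321, 318, 316, 314, 314, 314, 283, 270, 269, 255, 255, 250, 239, 238, 238, 236, 234, 235, 239, 277, 308, 310, 310, 309, 307, 313, 312, 311, 322, 337]
```

>>> {"fn": "carry_out", "kwargs": {"commands": [[1, 0, 0, -0.6, 0, 0, -1], [1, 0, 0, -0.6, 0, 0, -1], [1, 0, 0, -0.6, 0, 0, -1], [1, 0, 0, -0.6, 0, 0, -1], [1, -0.3, -1, 0, 0, 0, 0], [1, -0.3, -1, 0, 0, 0, 0], [1, -0.3, -1, 0, 0, 0, 0], [1, -0.3, -1, 0, 0, 0, 0]], "squeeze": 25}}

```text
clock: 0.9
position: [0.2715, 0.4756, 0.2863]
ee_rot: [0.007, -3.141, 0.001]
force: [-0.0, -0.3, 0.7]
width: 0.998
gripper_force: 0.0
```

>>> {"fn": "carry_out", "kwargs": {"commands": [[1, -0.3, -1, 0, 0, 0, 0], [1, -0.3, -1, 0, 0, 0, 0], [1, -0.3, -1, 0, 0, 0, 0], [1, -0.3, -1, 0, 0, 0, 0], [1, -0.3, -1, 0, 0, 0, 0], [1, -0.3, -1, 0, 0, 0, 0], [1, -0.3, -1, 0, 0, 0, 0], [1, -0.3, -1, 0, 0, 0, 0]]}}

```text
clock: 1.7
position: [0.3323, 0.2758, 0.2865]
ee_rot: [0.006, -3.141, 0.0]
force: [1.1, -0.7, -0.1]
width: 1.002
gripper_force: 0.0
```

>>> {"fn": "carry_out", "kwargs": {"commands": [[1, -0.3, -1, 0, 0, 0, 0], [1, -0.3, -1, 0, 0, 0, 0], [1, -0.3, -1, 0, 0, 0, 0], [1, -0.3, -1, 0, 0, 0, 0], [1, -0.3, -1, 0, 0, 0, 0], [1, -0.3, -1, 0, 0, 0, 0], [1, -0.3, -1, 0, 0, 0, 0], [1, -0.3, -1, 0, 0, 0, 0]]}}

```text
clock: 2.5
position: [0.393, 0.0762, 0.2866]
ee_rot: [0.007, -3.141, 0.0]
force: [0.3, 0.4, -0.1]
width: 0.996
gripper_force: 0.0
```

>>> {"fn": "carry_out", "kwargs": {"commands": [[1, -0.3, -1, 0, 0, -1, 0], [1, -0.3, -1, 0, 0, -1, 0], [1, -0.3, -1, 0, 0, -1, 0], [1, -0.3, -1, 0.1, 0, -1, 0], [1, -0.3, -0.24, 0.1, 0, -1, 0], [1, -0.3, 0, 0.2, 0, -1, 0], [1, -0.3, 0, 0.2, 0, -1, 0], [1, -0.3, 0, 0.2, 0, -1, 0]]}}

```text
clock: 3.3
position: [0.4567, -0.0294, 0.2902]
ee_rot: [-0.004, 2.359, -0.001]
force: [0.6, -0.4, 0.9]
width: 0.998
gripper_force: 0.0
```

>>> {"fn": "carry_out", "kwargs": {"commands": [[1, -0.2, 0, 0.3, 0, -1, 0], [1, -0.2, 0, 0.3, 0, -1, 0], [1, 0, 0, 0.3, 0, -0.47, 0], [1, 0, 0, 0, 0, 0, 0]]}}

```text
clock: 3.7
position: [0.4648, -0.0482, 0.2893]
ee_rot: [0.024, 2.303, -0.059]
force: [-1.7, 0.1, -0.8]
width: 0.998
gripper_force: 0.0
```

```bash
cat >> h.py <<'E'
def delta(target):
    s=arm.observe(); R=Ro.from_rotvec(s["ee_rot"]).as_matrix()
    print("pos",s["position"].round(4),"z",R[:,2].round(3),"y",R[:,1].round(3),"F",s["force"].round(1))
    print("tool units",((R.T@(np.array(target)-s["position"]))/.025).round(2),"clock",s["clock"],"q",s["joints"].round(2))
E
python3 -c "
from h import *
delta([.6045,-.03,.2205])"
```

```text
pos [ 0.4648 -0.0482  0.2893] z [ 0.742 -0.05  -0.668] y [ 0.036  0.999 -0.035] F [-1.7  0.1 -0.8]
tool units [-1.69  1.03  5.95] clock 3.7 q [-0.19 -0.27  0.05  2.53  1.29  0.17  0.2 ]
```

```bash
cat >> h.py <<'E'
def goal(lean_deg,yaw):
    l=np.radians(lean_deg); z=np.array([np.sin(l)*np.cos(yaw),np.sin(l)*np.sin(yaw),-np.cos(l)]); y=np.array([-np.sin(yaw),np.cos(yaw),0]); return np.stack([np.cross(y,z),y,z],1)
def full(target,lean,yaw):
    delta(target); s=arm.observe(); R=Ro.from_rotvec(s["ee_rot"]).as_matrix(); G=goal(lean,yaw)
    print("turn units",(Ro.from_matrix(R.T@G).as_rotvec()/.1).round(2),"shift in goal axes",(G.T@(np.array(target)-s["position"])/.025).round(2))
E
python3 -c "
from h import *
full([.53,-.03,.262],55,.01)"
```

```text
pos [ 0.4648 -0.0482  0.2893] z [ 0.742 -0.05  -0.668] y [ 0.036  0.999 -0.035] F [-1.7  0.1 -0.8]
tool units [-0.93  0.86  2.63] clock 3.7 q [-0.19 -0.27  0.05  2.53  1.29  0.17  0.2 ]
turn units [-0.58 -1.22 -0.01] shift in goal axes [-0.6   0.7   2.77]
```

>>> {"fn": "carry_out", "kwargs": {"commands": [[1, -0.3, 0.3, 0.9, 0, 0, 0], [1, -0.3, 0.3, 0.9, -0.2, -0.3, 0], [1, -0.3, 0.2, 0.8, -0.2, -0.5, 0], [1, 0, 0, 0, -0.2, -0.4, 0], [1, 0, 0, 0, 0, 0, 0]]}}

```text
clock: 4.2
position: [0.4957, -0.049, 0.2775]
ee_rot: [0.02, 2.257, -0.056]
force: [0.8, -0.4, -0.5]
width: 0.998
gripper_force: 0.0
```

```bash
python3 -c "
from h import *
full([.53,-.03,.262],55,.01)"
```

```text
pos [ 0.4957 -0.049   0.2775] z [ 0.773 -0.047 -0.633] y [ 0.034  0.999 -0.034] F [ 0.8 -0.4 -0.5]
tool units [-0.4   0.83  1.42] clock 4.2 q [-0.3  -0.18  0.17  2.56  2.15  0.21 -0.65]
turn units [-0.55 -0.76  0.01] shift in goal axes [-0.28  0.75  1.48]
```

>>> {"fn": "carry_out", "kwargs": {"commands": [[1, -0.1, 0.2, 0.5, 0, 0, 0], [1, -0.1, 0.3, 0.5, 0, 0, 0], [1, -0.1, 0.3, 0.4, -0.2, 0, 0], [1, 0, 0, 0, 0, 0, 0]]}}

```text
clock: 4.6
position: [0.529, -0.0318, 0.2608]
ee_rot: [0.013, 2.257, -0.036]
force: [0.1, 0.4, -0.2]
width: 0.999
gripper_force: 0.0
```

```bash
python3 -c "
from h import *
full([.53,-.03,.262],55,.01)"
```

```text
pos [ 0.529  -0.0318  0.2608] z [ 0.773 -0.03  -0.633] y [ 0.022  1.    -0.021] F [ 0.1  0.4 -0.2]
tool units [-0.06  0.07 -0.  ] clock 4.6 q [-0.5  -0.09  0.35  2.54  2.43  0.26 -0.95]
turn units [-0.38 -0.76 -0.02] shift in goal axes [-0.06  0.07  0.  ]
```

>>> {"fn": "carry_out", "kwargs": {"commands": [[1, 0, 0.05, 0.1, -0.2, -0.3, 0], [1, 0, 0, 0.1, -0.2, -0.3, 0], [1, 0, 0, 0.1, 0, -0.2, 0], [1, 0, 0, 0, 0, 0, 0]]}}

```text
clock: 5.0
position: [0.5328, -0.037, 0.2596]
ee_rot: [0.004, 2.198, -0.024]
force: [-0.4, -0.8, 0.1]
width: 0.999
gripper_force: 0.0
```

```bash
python3 -c "
from h import *
full([.6025,-.03,.211],55,.01)"
```

```text
pos [ 0.5328 -0.037   0.2596] z [ 0.809 -0.019 -0.587] y [ 0.012  1.    -0.016] F [-0.4 -0.8  0.1]
tool units [-0.07  0.35  3.39] clock 5.0 q [-0.19 -0.03  0.09  2.57  2.84  0.35 -1.34]
turn units [-0.27 -0.17  0.  ] shift in goal axes [-0.01  0.25  3.4 ]
```

>>> {"fn": "carry_out", "kwargs": {"commands": [[1, 0, 0.2, 0.3, -0.2, -0.1, 0], [1, 0, 0.1, 0.6, -0.1, -0.1, 0], [1, 0, 0, 0.7, 0, 0, 0], [1, 0, 0, 0.6, 0, 0, 0], [1, 0, 0, 0.6, 0, 0, 0], [1, 0, 0, 0, 0, 0, 0]]}}

```text
clock: 5.6
position: [0.592, -0.027, 0.2195]
ee_rot: [-0.017, 2.178, 0.009]
force: [0.1, 0.2, -0.0]
width: 0.999
gripper_force: 0.0
```

```bash
python3 -c "
from h import *
full([.6026,-.03,.211],55,.01)
d=shot('side');save(d,'s1.png')
cv2.imwrite('pics/s1c.png',cv2.resize(d['pixels'][110:290,200:360,::-1],None,fx=3.3,fy=3.3,interpolation=cv2.INTER_CUBIC))"
```

```text
pos [ 0.592  -0.027   0.2195] z [ 0.821  0.013 -0.57 ] y [-0.016  1.     0.   ] F [ 0.1  0.2 -0. ]
tool units [ 0.04 -0.13  0.54] clock 5.6 q [-0.12  0.19  0.06  2.52  3.07  0.54 -1.55]
turn units [0.05 0.04 0.03] shift in goal axes [ 0.04 -0.12  0.54]
```

View pics/s1c.png

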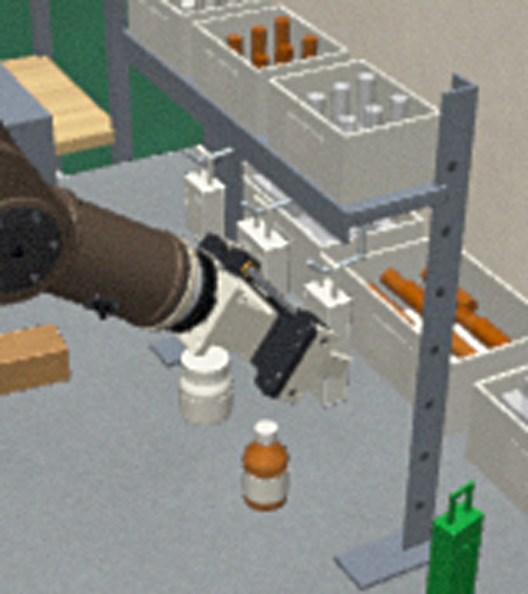

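The crop shows the open fingers straddling the tall pack at about (325,340), with the other packs, bottle and jar undisturbed. Now I'll move in the last bit and close.

>>> {"fn": "carry_out", "kwargs": {"commands": [[1, 0, -0.12, 0.3, 0, 0, 0], [1, 0, 0, 0.2, 0, 0, 0], [0.4, 0, 0, 0, 0, 0, 0], [0.4, 0, 0, 0, 0, 0, 0], [0.4, 0, 0, 0, 0, 0, 0], [0.4, 0, 0, 0, 0, 0, 0], [0.4, 0, 0, 0, 0, 0, 0], [0.4, 0, 0, 0, 0, 0, 0]]}}

```text
clock: 6.45
position: [0.6012, -0.0283, 0.2126]
ee_rot: [-0.018, 2.178, 0.015]
force: [-0.5, 0.1, 0.0]
width: 0.525
gripper_force: 0.0
```

>>> {"fn": "carry_out", "kwargs": {"commands": [[0.4, 0, 0, 0, 0, 0, 0], [0.4, 0, 0, 0, 0, 0, 0], [0.4, 0, 0, 0, 0, 0, 0], [0.4, 0, 0, 0, 0, 0, 0]]}}

```text
clock: 6.85
position: [0.6012, -0.0283, 0.2125]
ee_rot: [-0.018, 2.178, 0.015]
force: [-0.2, -0.1, 0.6]
width: 0.477
gripper_force: 24.9
```

>>> {"fn": "carry_out", "kwargs": {"commands": [[0.4, -0.18, 0, -0.12, 0, 0, 0], [0.4, -0.18, 0, -0.12, 0, 0, 0], [0.4, -0.18, 0, -0.13, 0, 0, 0], [0.4, 0, 0, 0, 0, 0, 0]]}}

```text
clock: 7.25
position: [0.6017, -0.0283, 0.2302]
ee_rot: [-0.018, 2.176, 0.015]
force: [-0.2, 0.1, -1.3]
width: 0.477
gripper_force: 24.9
```

>>> {"fn": "carry_out", "kwargs": {"commands": [[0.4, 0.2, 0, -0.29, 0, 0, 0], [0.4, 0.2, 0, -0.29, 0, 0, 0], [0.4, 0.2, 0, -0.29, 0, 0, 0], [0.4, 0.2, 0, -0.29, 0, 0, 0], [0.4, 0.2, 0, -0.29, 0, 0, 0], [0.4, 0.2, 0, -0.29, 0, 0, 0]]}}

```text
clock: 7.85
position: [0.5511, -0.0285, 0.229]
ee_rot: [-0.02, 2.178, 0.015]
force: [-0.8, -0.5, -2.8]
width: 0.479
gripper_force: 24.9
```

```bash
python3 -c "
from h import *
full([.485,-.3,.2],55,-.134)
d=shot('side');save(d,'s2.png')
cv2.imwrite('pics/s2c.png',cv2.resize(d['pixels'][110:290,200:360,::-1],None,fx=3.3,fy=3.3,interpolation=cv2.INTER_CUBIC))"
```

```text
pos [ 0.5511 -0.0285  0.229 ] z [ 0.821  0.019 -0.57 ] y [-0.02   1.     0.003] F [-0.8 -0.5 -2.8]
tool units [  2.56 -10.81  -1.71] clock 7.85 q [ 0.2   0.12 -0.29  2.57  2.99  0.52 -1.45]
turn units [1.29 0.04 0.86] shift in goal axes [  1.62 -11.12  -0.29]
```

View pics/s2c.png

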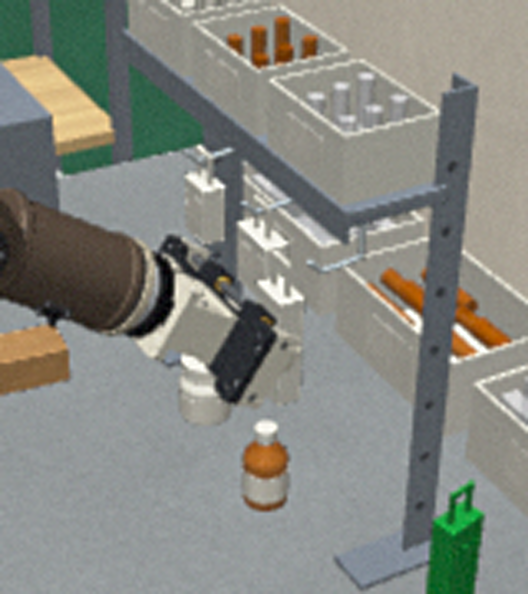

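The hook at about (335,265) is now empty and the pack is in the gripper at (280,330); the other packs still hang and nothing else moved. Next I'll carry it to above the lane front.

>>> {"fn": "carry_out", "kwargs": {"commands": [[0.4, 0.1, -0.6, 0, 0, 0, 0], [0.4, 0.1, -0.8, 0, 0.2, 0, 0.14], [0.4, 0.1, -0.9, 0, 0.2, 0, 0.14], [0.4, 0.1, -0.9, 0, 0.2, 0, 0.14], [0.4, 0.1, -0.9, 0, 0.2, 0, 0.14], [0.4, 0.1, -0.9, 0, 0.2, 0, 0.14], [0.4, 0.1, -0.9, 0, 0.2, 0, 0.14], [0.4, 0.1, -0.9, 0, 0, 0, 0]]}}

```text
clock: 8.7
position: [0.5314, -0.1986, 0.2111]
ee_rot: [0.142, 2.176, -0.068]
force: [1.0, 0.2, -1.1]
width: 0.479
gripper_force: 24.9
```

```bash
python3 -c "
from h import *
full([.471,-.314,.2],55,-.134)"
```

```text
pos [ 0.5314 -0.1986  0.2111] z [ 0.814 -0.102 -0.572] y [0.127 0.992 0.004] F [ 1.   0.2 -1.1]
tool units [ 1.38 -4.89 -1.24] clock 8.7 q [ 0.6   0.21 -0.21  2.53  3.52  0.57 -1.7 ]
turn units [ 0.08  0.02 -0.  ] shift in goal axes [ 1.38 -4.9  -1.2 ]
```

>>> {"fn": "carry_out", "kwargs": {"commands": [[0.4, 0.23, -0.8, -0.2, 0, 0, 0], [0.4, 0.23, -0.8, -0.2, 0, 0, 0], [0.4, 0.23, -0.8, -0.2, 0, 0, 0], [0.4, 0.23, -0.8, -0.2, 0, 0, 0], [0.4, 0.23, -0.8, -0.2, 0, 0, 0], [0.4, 0.23, -0.8, -0.2, 0, 0, 0], [0.4, 0, 0, 0, 0, 0, 0]]}}

```text
clock: 9.4
position: [0.4709, -0.3147, 0.1991]
ee_rot: [0.147, 2.177, -0.071]
force: [0.8, 0.1, -1.3]
width: 0.477
gripper_force: 24.9
```

```bash
cat > look.py <<'E'
from h import *
import pickle
def look(tag):
    D={n:shot(n) for n in("side","top")}; pickle.dump(D,open(tag+".pkl","wb"))
    a=D["side"]["pixels"][:,:,::-1]; b=D["top"]["pixels"][:,:,::-1]
    c1=cv2.resize(a[215:355,260:400],None,fx=4,fy=4,interpolation=cv2.INTER_CUBIC)
    c2=cv2.resize(b[150:260,330:405],None,fx=3,fy=3,interpolation=cv2.INTER_CUBIC)
    im=np.zeros((560,800,3),np.uint8); im[:560,:560]=c1; im[:330,570:795]=c2
    cv2.imwrite("pics/"+tag+".png",im)
E
python3 -c "
from look import *
full([.471,-.314,.1175],55,-.134); look('l1')
D=pickle.load(open('l1.pkl','rb'))
for n in D:
    Q=world(D[n])
    # pack: top/loop and body, bright in front of follower
    c=(Q[...,2]>.135)&(Q[...,2]<.30)&(Q[...,0]>.43)&(Q[...,0]<.53)&(abs(Q[...,1]+.314)<.035)&(D[n]['pixels'].min(-1)>100); A=Q[c]
    print(n,len(A),np.percentile(A,[2,50,98],axis=0).round(4).tolist())
"
```

```text
pos [ 0.4709 -0.3147  0.1991] z [ 0.813 -0.106 -0.573] y [0.132 0.991 0.004] F [ 0.8  0.1 -1.3]
tool units [2.67 0.02 1.87] clock 9.4 q [ 0.97  0.29 -0.14  2.46  4.12  0.66 -1.95]
turn units [ 0.03  0.01 -0.02] shift in goal axes [2.67 0.03 1.87]
side 515 [[0.4401, -0.344, 0.1519], [0.4621, -0.3322, 0.242], [0.4761, -0.2849, 0.2949]]
top 278 [[0.4362, -0.3477, 0.2125], [0.462, -0.314, 0.2593], [0.4817, -0.2805, 0.2981]]
```

View pics/l1.png

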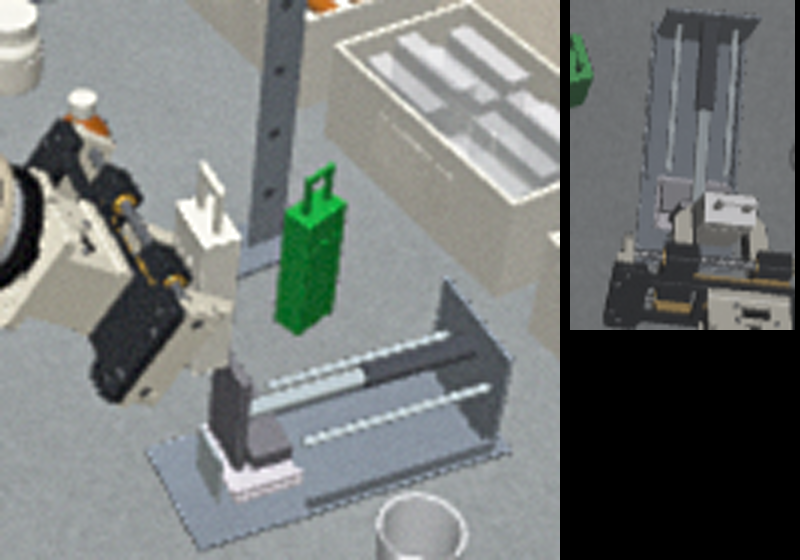

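The picture shows the pack held upright, just in front of and above the follower, whose face is at about (228,410). The lane is clear, and the green pack and cup are undisturbed. I'll check the pack's pose in hand from its top face.

```bash
python3 -c "
from look import *
D=pickle.load(open('l1.pkl','rb'))
for n in D:
    Q=world(D[n])
    for lo,hi in((.254,.268),(.235,.252),(.272,.30)):
        c=(Q[...,2]>lo)&(Q[...,2]<hi)&(Q[...,0]>.43)&(Q[...,0]<.53)&(abs(Q[...,1]+.314)<.045)&(D[n]['pixels'].min(-1)>60); A=Q[c]
        if len(A)>4: print(n,lo,len(A),np.percentile(A,[4,50,96],axis=0).round(4).tolist(),[np.round(x,1).tolist() for x in cv2.minAreaRect(A[:,:2].astype(np.float32)*1000)])
    c=(Q[...,2]>.1)&(Q[...,2]<.125)&(abs(Q[...,1]+.32)<.03)&(abs(Q[...,0]-.495)<.03);A=Q[c];print(n,'foll',len(A),np.percentile(A,[2,50,98],axis=0).round(4).tolist() if len(A) else 0)
"
```

```text
side 0.254 140 [[0.4513, -0.338, 0.2549], [0.4616, -0.3214, 0.2614], [0.476, -0.2945, 0.265]] [[453.1, -313.1], [45.1, 56.1], 71.7]
side 0.235 86 [[0.4504, -0.3392, 0.2364], [0.4552, -0.3345, 0.2429], [0.4744, -0.2978, 0.2507]] [[451.8, -312.6], [25.0, 68.3], 27.4]
side 0.272 55 [[0.4624, -0.3309, 0.2731], [0.4656, -0.319, 0.2871], [0.4693, -0.3004, 0.2965]] [[466.5, -315.5], [32.4, 5.8], 81.2]
side foll 62 [[0.4869, -0.3409, 0.1006], [0.4899, -0.3288, 0.114], [0.4975, -0.3046, 0.1246]]
top 0.254 153 [[0.4546, -0.3331, 0.2556], [0.4651, -0.3105, 0.2617], [0.4816, -0.2918, 0.2661]] [[458.9, -308.4], [59.7, 46.8], 83.4]
top 0.235 42 [[0.4327, -0.3418, 0.2355], [0.4553, -0.3047, 0.2409], [0.4768, -0.2732, 0.2499]] [[444.6, -312.3], [71.9, 41.5], 57.8]
top 0.272 36 [[0.4338, -0.3275, 0.2738], [0.4679, -0.3095, 0.293], [0.4709, -0.279, 0.2993]] [[451.5, -303.9], [41.9, 64.3], 1.4]
top foll 8 [[0.494, -0.307, 0.1084], [0.4979, -0.2961, 0.1215], [0.4997, -0.2948, 0.1247]]
```

>>> {"fn": "carry_out", "kwargs": {"commands": [[0.4, 0.45, 0, 0.31, 0, 0, 0], [0.4, 0.45, 0, 0.31, 0, 0, 0], [0.4, 0.45, 0, 0.31, 0, 0, 0], [0.4, 0.45, 0, 0.31, 0, 0, 0], [0.4, 0.45, 0, 0.31, 0, 0, 0], [0.4, 0.4, 0, 0.31, 0, 0, 0], [0.4, 0, 0, 0, 0, 0, 0]]}}

```text
clock: 10.2
position: [0.4731, -0.3098, 0.1173]
ee_rot: [0.141, 2.178, -0.065]
force: [0.4, -0.0, -0.6]
width: 0.477
gripper_force: 24.9
```

```bash
python3 -c "
from h import *
full([.471+.031*.991,-.314-.031*.134,.1165],55,-.134)"
```

```text
pos [ 0.4731 -0.3098  0.1173] z [ 0.813 -0.099 -0.573] y [0.126 0.992 0.006] F [ 0.4 -0.  -0.6]
tool units [-0.65 -0.19  0.98] clock 10.2 q [ 0.92  0.52 -0.1   2.52  3.88  0.85 -1.62]
turn units [ 0.1   0.   -0.01] shift in goal axes [-0.65 -0.18  0.98]
```

>>> {"fn": "carry_out", "kwargs": {"commands": [[0.4, 0, -0.15, 0, 0.1, 0, 0], [0.4, -0.1, -0.03, 0.15, 0, 0, 0], [0.4, -0.1, 0, 0.15, 0, 0, 0], [0.4, -0.1, 0, 0.15, 0, 0, 0], [0.4, -0.1, 0, 0.15, 0, 0, 0], [0.4, -0.1, 0, 0.15, 0, 0, 0], [0.4, 0, 0, 0, 0, 0, 0]]}}

```text
clock: 10.9
position: [0.495, -0.319, 0.1184]
ee_rot: [0.147, 2.175, -0.079]
force: [-3.4, 0.2, 0.5]
width: 0.478
gripper_force: 24.9
```

```bash
python3 -c "
from h import *
full([.5087,-.319,.1165],55,-.134)"
```

```text
pos [ 0.495  -0.319   0.1184] z [ 0.813 -0.112 -0.572] y [ 0.136  0.991 -0.001] F [-3.4  0.2  0.5]
tool units [-0.25  0.08  0.49] clock 10.9 q [ 0.89  0.53 -0.11  2.48  3.84  0.82 -1.63]
turn units [-0.03  0.03  0.  ] shift in goal axes [-0.25  0.07  0.49]
```

>>> {"fn": "carry_out", "kwargs": {"commands": [[0.4, -0.08, 0.05, 0.16, 0, 0, 0], [0.4, -0.08, 0.02, 0.16, 0, 0, 0], [0.4, -0.09, 0, 0.16, 0, 0, 0], [0.4, 0, 0, 0, 0, 0, 0]]}}

```text
clock: 11.3
position: [0.5082, -0.3193, 0.1164]
ee_rot: [0.148, 2.176, -0.079]
force: [-4.2, -0.2, -0.4]
width: 0.475
gripper_force: 24.9
```

```bash
python3 -c "
from look import *
full([.5087,-.319,.1165],55,-.134); look('l2')
D=pickle.load(open('l2.pkl','rb'))
for n in D:
    Q=world(D[n])
    for lab,lo,hi,x0 in(('loop',.188,.218,.5),('stop',.03,.052,.48),('foll',.09,.124,.525)):
        c=(Q[...,2]>lo)&(Q[...,2]<hi)&(abs(Q[...,0]-x0)<.022)&(abs(Q[...,1]+.318)<.03); A=Q[c]
        if len(A)>4: print(n,lab,len(A),np.percentile(A,[4,50,96],axis=0).round(4).tolist(),[np.round(x,1).tolist() for x in cv2.minAreaRect(A[:,:2].astype(np.float32)*1000)])
"
```

```text
pos [ 0.5082 -0.3193  0.1164] z [ 0.813 -0.112 -0.572] y [ 0.136  0.991 -0.001] F [-4.2 -0.2 -0.4]
tool units [-0.01  0.01  0.01] clock 11.3 q [ 0.86  0.54 -0.11  2.46  3.81  0.81 -1.63]
turn units [-0.03  0.02 -0.  ] shift in goal axes [-0.01  0.01  0.01]
side loop 50 [[0.4994, -0.3353, 0.1887], [0.5026, -0.3225, 0.2067], [0.5062, -0.3072, 0.2142]] [[503.5, -320.4], [30.7, 6.2], 81.3]
side stop 16 [[0.4787, -0.3475, 0.031], [0.4807, -0.3345, 0.0337], [0.4995, -0.3268, 0.0474]] [[486.6, -339.4], [12.7, 31.8], 41.5]
side foll 40 [[0.5062, -0.3451, 0.0905], [0.5147, -0.3417, 0.1036], [0.5218, -0.3395, 0.1207]] [[513.6, -341.6], [5.9, 18.5], 75.9]
top loop 32 [[0.5002, -0.3329, 0.1916], [0.5044, -0.3185, 0.2109], [0.5085, -0.3049, 0.2165]] [[503.0, -321.9], [35.2, 9.3], 67.0]
top foll 8 [[0.515, -0.3027, 0.1051], [0.5242, -0.2982, 0.1201], [0.5277, -0.2928, 0.1236]] [[521.5, -297.1], [3.6, 17.4], 55.6]
```

View pics/l2.png

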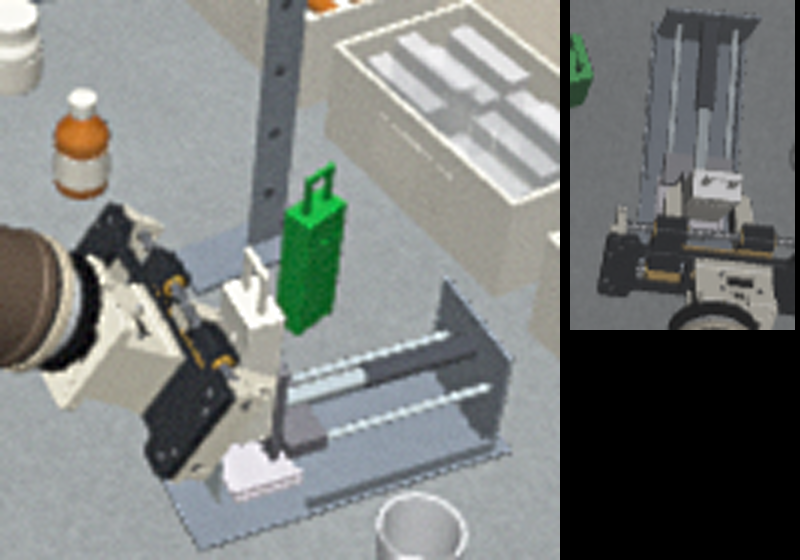

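The follower is pressed back at about (300,420), and the pack stands over the light floor plate at (262,470), square to the lane and clear of the stop. I'll get a rough plate height from depth before feeling for it.

```bash
python3 -c "
from look import *
D=pickle.load(open('l2.pkl','rb'));Q=world(D['side'])
o=np.array([.4839,-.3157]);ex=np.array([.991,-.1336]);ey=np.array([.1336,.991])
for v in range(326,338,2): print(v,[(int(u),*( (Q[v,u,:2]-o)@np.stack([ex,ey],1)*1000).round().astype(int),round(Q[v,u,2]*1000)) for u in range(316,336,3)])
"
```

```text
326 [(316, np.int64(-37), np.int64(-86), 153), (319, np.int64(7), np.int64(-22), 67), (322, np.int64(34), np.int64(8), 24), (325, np.int64(34), np.int64(-9), 42), (328, np.int64(35), np.int64(-23), 57), (331, np.int64(41), np.int64(-28), 59), (334, np.int64(50), np.int64(-29), 57)]
328 [(316, np.int64(15), np.int64(8), 23), (319, np.int64(23), np.int64(5), 24), (322, np.int64(31), np.int64(2), 23), (325, np.int64(39), np.int64(-1), 23), (328, np.int64(35), np.int64(-24), 49), (331, np.int64(43), np.int64(-27), 50), (334, np.int64(49), np.int64(-32), 53)]
330 [(316, np.int64(11), np.int64(0), 25), (319, np.int64(20), np.int64(-2), 24), (322, np.int64(26), np.int64(-8), 28), (325, np.int64(36), np.int64(-7), 23), (328, np.int64(43), np.int64(-13), 26), (331, np.int64(51), np.int64(-15), 25), (334, np.int64(66), np.int64(-7), 10)]
332 [(316, np.int64(8), np.int64(-6), 24), (319, np.int64(16), np.int64(-10), 25), (322, np.int64(24), np.int64(-12), 24), (325, np.int64(32), np.int64(-16), 26), (328, np.int64(40), np.int64(-18), 24), (331, np.int64(48), np.int64(-21), 25), (334, np.int64(55), np.int64(-26), 27)]
334 [(316, np.int64(6), np.int64(-11), 22), (319, np.int64(14), np.int64(-14), 23), (322, np.int64(21), np.int64(-19), 26), (325, np.int64(29), np.int64(-21), 24), (328, np.int64(34), np.int64(-29), 31), (331, np.int64(43), np.int64(-31), 29), (334, np.int64(52), np.int64(-32), 27)]
336 [(316, np.int64(4), np.int64(-17), 21), (319, np.int64(10), np.int64(-23), 26), (322, np.int64(15), np.int64(-30), 31), (325, np.int64(23), np.int64(-33), 31), (328, np.int64(33), np.int64(-32), 26), (331, np.int64(43), np.int64(-32), 22), (334, np.int64(58), np.int64(-23), 6)]
```

>>> {"fn": "carry_out", "kwargs": {"commands": [[0.4, 0.16, 0, 0.11, 0, 0, 0], [0.4, 0.16, 0, 0.11, 0, 0, 0], [0.4, 0.16, 0, 0.11, 0, 0, 0], [0.4, 0.16, 0, 0.11, 0, 0, 0], [0.4, 0, 0, 0, 0, 0, 0]]}}

```text
clock: 11.9
position: [0.5077, -0.3188, 0.0959]
ee_rot: [0.148, 2.177, -0.078]
force: [-3.9, 0.2, -2.9]
width: 0.474
gripper_force: 24.9
```

>>> {"fn": "carry_out", "kwargs": {"commands": [[0.4, 0.11, 0, 0.08, 0, 0, 0], [0.4, 0.11, 0, 0.08, 0, 0, 0], [0.4, 0.11, 0, 0.08, 0, 0, 0], [0.4, 0.11, 0, 0.08, 0, 0, 0], [0.4, 0, 0, 0, 0, 0, 0]]}}

```text
clock: 12.4
position: [0.5082, -0.3191, 0.0829]
ee_rot: [0.148, 2.176, -0.078]
force: [-4.1, 0.0, -1.3]
width: 0.48
gripper_force: 24.9
```

>>> {"fn": "carry_out", "kwargs": {"commands": [[0.4, 0.03, 0, 0.02, 0, 0, 0], [0.4, 0.03, 0, 0.02, 0, 0, 0], [0.4, 0, 0, 0, 0, 0, 0]]}}

```text
clock: 12.7
position: [0.5083, -0.3192, 0.0818]
ee_rot: [0.147, 2.175, -0.079]
force: [-4.5, 1.9, 0.0]
width: 0.482
gripper_force: 24.9
```

>>> {"fn": "carry_out", "kwargs": {"commands": [[0.4, 0.03, 0, 0.02, 0, 0, 0], [0.4, 0.03, 0, 0.02, 0, 0, 0], [0.4, 0, 0, 0, 0, 0, 0]]}}

```text
clock: 13.0
position: [0.5083, -0.3191, 0.0799]
ee_rot: [0.147, 2.175, -0.079]
force: [-4.5, 0.1, 0.9]
width: 0.475
gripper_force: 24.9
```

>>> {"fn": "carry_out", "kwargs": {"commands": [[0.4, 0.03, 0, 0.02, 0, 0, 0], [0.4, 0.03, 0, 0.02, 0, 0, 0], [0.4, 0, 0, 0, 0, 0, 0]]}}

```text
clock: 13.3
position: [0.5082, -0.3191, 0.078]
ee_rot: [0.148, 2.175, -0.079]
force: [-4.1, -0.3, 0.4]
width: 0.479
gripper_force: 24.9
```

```bash
python3 -c "
from h import *
delta([.5,-.318,.08])"
```

```text
pos [ 0.5082 -0.3191  0.078 ] z [ 0.813 -0.112 -0.572] y [ 0.136  0.991 -0.001] F [-4.1 -0.3  0.4]
tool units [ 0.12 -0.   -0.32] clock 13.3 q [ 0.85  0.65 -0.09  2.47  3.76  0.91 -1.53]
```

>>> {"fn": "carry_out", "kwargs": {"commands": [[0.4, 0.03, 0, 0.02, 0, 0, 0], [0.4, 0.02, 0, 0.015, 0, 0, 0], [0.4, 0, 0, 0, 0, 0, 0]]}}

```text
clock: 13.6
position: [0.5086, -0.3191, 0.0774]
ee_rot: [0.147, 2.173, -0.079]
force: [-7.4, 1.0, 7.0]
width: 0.477
gripper_force: 24.9
```

>>> {"fn": "carry_out", "kwargs": {"commands": [[0.4, -0.02, 0, -0.014, 0, 0, 0], [0.4, 0.026, 0, -0.037, 0, 0, 0], [0.4, 0.026, 0, -0.037, 0, 0, 0], [0.4, 0.026, 0, -0.037, 0, 0, 0], [0.4, 0.026, 0, -0.037, 0, 0, 0], [0.4, 0, 0, 0, 0, 0, 0]]}}

```text
clock: 14.2
position: [0.5038, -0.3185, 0.0775]
ee_rot: [0.147, 2.175, -0.079]
force: [-4.1, 0.5, 2.9]
width: 0.474
gripper_force: 24.9
```

>>> {"fn": "carry_out", "kwargs": {"commands": [[0.4, 0.02, 0, -0.03, 0, 0, 0], [0.4, 0.02, 0, -0.03, 0, 0, 0], [0.4, 0, 0, 0, 0, 0, 0]]}}

```text
clock: 14.5
position: [0.502, -0.3183, 0.0775]
ee_rot: [0.147, 2.175, -0.079]
force: [-4.2, 0.2, 2.5]
width: 0.476
gripper_force: 24.9
```

>>> {"fn": "carry_out", "kwargs": {"commands": [[0.4, 0.02, 0, -0.03, 0, 0, 0], [0.4, 0.02, 0, -0.03, 0, 0, 0], [0.4, 0, 0, 0, 0, 0, 0]]}}

```text
clock: 14.8
position: [0.5007, -0.3181, 0.0775]
ee_rot: [0.147, 2.174, -0.079]
force: [2.7, -0.1, -0.5]
width: 0.484
gripper_force: 24.9
```

>>> {"fn": "carry_out", "kwargs": {"commands": [[0.4, 0, 0, 0, 0, 0, 0], [0.52, 0, 0, 0, 0, 0, 0], [0.6, 0, 0, 0, 0, 0, 0], [0.7, 0, 0, 0, 0, 0, 0], [0.75, 0, 0, 0, 0, 0, 0], [0.75, 0, 0, 0, 0, 0, 0], [0.75, 0, 0, 0, 0, 0, 0]], "squeeze": 5}}

```text
clock: 15.5
position: [0.5001, -0.318, 0.0773]
ee_rot: [0.148, 2.175, -0.079]
force: [0.5, 0.4, 0.1]
width: 0.75
gripper_force: 0.0
```

```bash
python3 -c "
from look import *
delta([.5,-.318,.08]); look('l3')"
```

```text
pos [ 0.5001 -0.318   0.0773] z [ 0.813 -0.112 -0.572] y [ 0.136  0.991 -0.001] F [0.5 0.4 0.1]
tool units [-0.09 -0.   -0.07] clock 15.5 q [ 0.86  0.65 -0.09  2.49  3.77  0.92 -1.52]
```

View pics/l3.png

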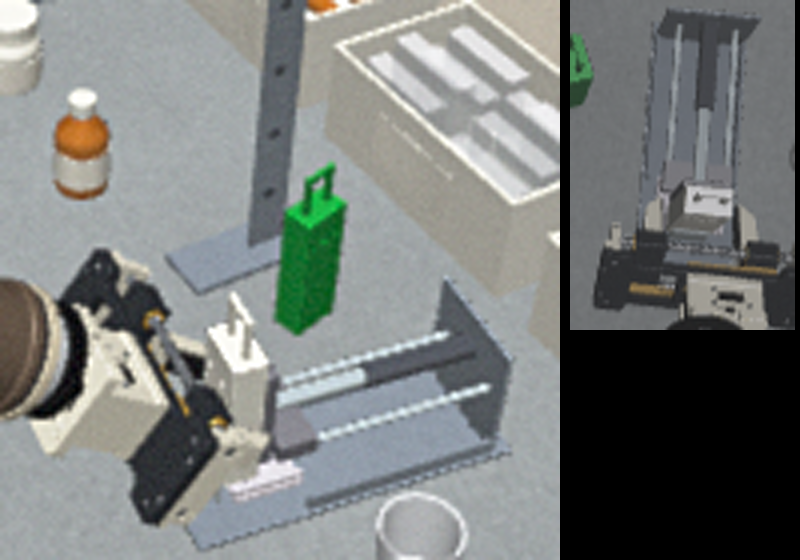

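The released pack stands upright at (238,375) between the stop and the follower, and the open fingers are clear of it. I'll withdraw along the tool axis.

>>> {"fn": "carry_out", "kwargs": {"commands": [[0.75, 0, 0, -0.2, 0, 0, 0], [0.75, 0, 0, -0.3, 0, 0, 0], [0.75, 0, 0, -0.3, 0, 0, 0], [0.75, 0, 0, -0.3, 0, 0, 0], [0.75, 0, 0, 0, 0, 0, 0]]}}

```text
clock: 16.1
position: [0.4768, -0.3151, 0.0936]
ee_rot: [0.149, 2.175, -0.08]
force: [0.3, -0.4, -0.4]
width: 0.751
gripper_force: 0.0
```

```bash
python3 -c "
from h import *
delta([.40,-.305,.16])"
```

```text
pos [ 0.4768 -0.3151  0.0936] z [ 0.813 -0.113 -0.572] y [ 0.137  0.991 -0.002] F [ 0.3 -0.4 -0.4]
tool units [-0.41 -0.02 -4.06] clock 16.1 q [ 0.9   0.6  -0.09  2.52  3.82  0.91 -1.54]
```

>>> {"fn": "carry_out", "kwargs": {"commands": [[0.75, 0, 0, -0.4, 0, 0, 0], [0.75, 0, 0, -0.4, 0, 0, 0], [0.75, 0, 0, -0.4, 0, 0, 0], [0.75, 0, 0, -0.4, 0, 0, 0], [0.75, 0, 0, -0.4, 0, 0, 0], [0.75, 0, 0, -0.4, 0, 0, 0], [0.75, 0, 0, 0, 0, 0, 0]]}}

```text
clock: 16.8
position: [0.4275, -0.3087, 0.128]
ee_rot: [0.15, 2.175, -0.081]
force: [-0.0, -1.1, 0.2]
width: 0.749
gripper_force: 0.0
```

```bash
python3 -c "
from look import *
delta([.40,-.305,.16]); look('l4')
D=pickle.load(open('l4.pkl','rb'));Q=world(D['side'])
o=np.array([.4839,-.3157]);M=np.array([[.991,.1336],[-.1336,.991]])
for lab,lo,hi in(('loop',.14,.18),('body',.06,.135)):
    L=(Q[...,:2]-o)@M
    c=(Q[...,2]>lo)&(Q[...,2]<hi)&(L[...,0]>-4)&(L[...,0]<34)&(abs(L[...,1])<28)&(D['side']['pixels'].min(-1)>100)
    print(lab,np.percentile(L[c],[3,50,97],axis=0).round(4).tolist(),np.percentile(Q[c][:,2],[3,97]).round(4))
"
```

```text
pos [ 0.4275 -0.3087  0.128 ] z [ 0.813 -0.114 -0.572] y [ 0.138  0.99  -0.002] F [-0.  -1.1  0.2]
tool units [-0.42 -0.01 -1.64] clock 16.8 q [ 1.13  0.49 -0.24  2.57  3.92  0.82 -1.56]
loop [[-0.8456, -0.084], [0.9305, 0.985], [1.0882, 2.1607]] [0.1413 0.1795]
body [[0.0071, -0.3738], [0.3409, 0.1804], [1.0836, 1.8393]] [0.0629 0.1324]
```

View pics/l4.png

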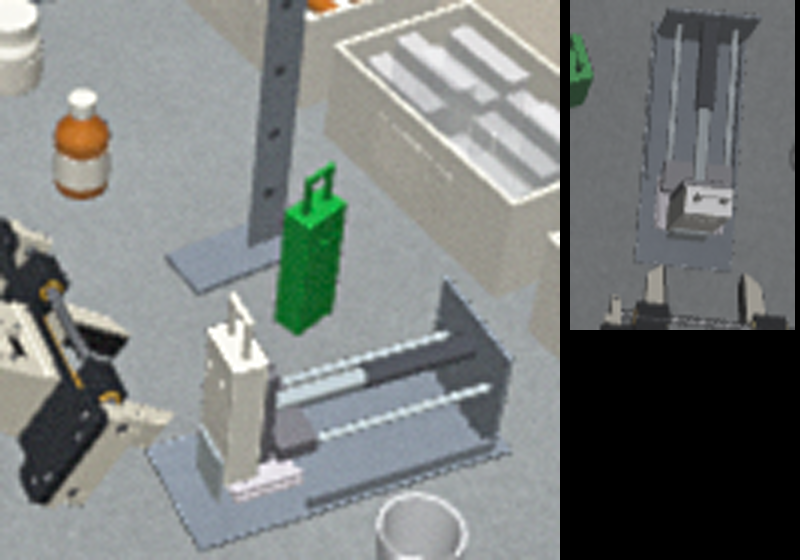

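The pack stands upright at (235,410) behind the stop, held by the follower, and the gripper is clear. I'll do a quick numeric check of the pack's tilt and of the neighbours, then hand in.

```bash
python3 -c "
from look import *
D=pickle.load(open('l4.pkl','rb'));E=pickle.load(open('d0.pkl','rb'))
Q=world(D['side']);Q0=world(E['side'])
c=(Q[...,2]>.145)&(Q[...,2]<.18)&(abs(Q[...,0]-.495)<.03)&(abs(Q[...,1]+.317)<.03);A=Q[c]
print('loop',A.mean(0),A[:,2].max(),[np.round(x,1).tolist() for x in cv2.minAreaRect(A[:,:2].astype(np.float32)*1000)])
for n in('side','top'):
    a=world(D[n]);b=world(E[n])
    for lab,x,y in(('drops',.415,-.46),('cup',.56,-.45),('green',.64,-.2),('amber',.56,.017),('jar',.571,.181)):
        f=lambda q:np.median(q[(q[...,2]>.03)&(q[...,2]<.15)&(abs(q[...,0]-x)<.04)&(abs(q[...,1]-y)<.04)],0)
        print(n,lab,((f(a)-f(b))*1000).round(1))
for y in(.2,.075): 
    f=lambda q:np.median(q[(q[...,2]>.21)&(q[...,2]<.28)&(abs(q[...,0]-.59)<.03)&(abs(q[...,1]-y)<.05)],0); print('pack',y,((f(Q)-f(Q0))*1000).round(1))
delta([.4,-.3,.1]); print(arm.sign_off())"
```

```text
loop [ 0.49490991 -0.31893205  0.1638739 ] 0.1760315175995758 [[495.3, -317.7], [34.4, 5.7], 80.1]
side drops [ 0.2 -0.3 -0.2]
side cup [-0.3 -1.3  0.4]
side green [0.1 0.2 0.8]
side amber [ 0.6 -0.3  1.3]
side jar [0.7 0.5 0.9]
top drops [0.4 0.6 0.4]
top cup [-1.6 -0.4 -0.6]
top green [-0.6  0.2  0.1]
top amber [0.2 0.5 1.1]
top jar [-0.1 -0.3 -0.5]
pack 0.2 [-0.6 -0.4 -1.9]
pack 0.075 [0.1 1.  0.5]
pos [ 0.4288 -0.3088  0.1278] z [ 0.813 -0.113 -0.571] y [ 0.137  0.991 -0.002] F [ 1.1 -0.3  0.1]
tool units [ 1.59  0.19 -0.34] clock 16.9 q [ 1.13  0.49 -0.23  2.57  3.92  0.82 -1.56]
the job is handed in; nothing more can be done
None
```

The tall pack is loaded in the lane, standing upright behind the stop with the follower against it, the arm clear and nothing else measurably moved; handed in at about 17 s, though I haven't seen the verdict.

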